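# Seat the drain plate in the drip stand

### The arm

A 6-joint arm with a two-finger parallel gripper is mounted at the origin on the work surface; the furniture and walls round the work are solid. World frame = base frame: x ahead of the robot, y to its left, z up, the work surface at z = 0. Lengths are in m, angles in rad, forces in N, time in s.
With the tool pointing down it reaches from about 0.275 to 0.825 m from the base axis. Payload 4.9 kg.
Tool frame: the origin (TCP) lies midway between the tips of the shut fingers; the grasp point (between the pads) lies 19 mm behind it; z points along the fingers, y is the direction in which the jaws open and shut (so a half turn about z gives the same grasp; the last joint's range is limited). The gripper opens to 85 mm and grips with 20 to 120 N. Pads are 22 mm wide; open, the fingers measure 114 mm over their backs; the gripper's body (76 mm by 85 mm) begins 54 mm behind the grasp point. The pads swing forward as they close: fully open they stand 13 mm farther back than shut.
Start: joints at [1.04, 0.326, -0.193, 1.052, 0, 1.437], TCP at [0.213, 0.507, 0.231] pointing down, gripper open.
Joint ranges: [-2.65, 2.65], [-0.97, 1.79], [-1.3, 1.35], [-1.93, 2.1], [-1.47, 1.37], [-3.14, 3.14]. Speed limits (rad/s): [2.57, 2.57, 3.14, 3.14, 3.14, 3.14].

### API

Orientations are given as a unit quaternion [w, x, y, z].
In Python, from rig import status, optics, env gives the robot as it stands. The module is installed in compiled form; this text tells all that it offers.
- The arm moves only by the tool carry_out, never from a script. Its argument "rows" is one flat list of numbers, 5 for each row, row after row: the shift along the world's x, y, z in m, then the turn about the world's z in rad, then the closure, from 0 (fully open) to 1 (shut). A call has 1 to 12 rows; each row is the pose to reach, as a shift and turn from the pose commanded when the call began; what a row does not reach only later rows make up. A row lasts 1/12 s, in which the tool goes at most 41.7 mm and 7.16 degrees, less where a joint would pass 70% of its speed; a pose out of reach is approached as far as the arm can. A call with a gripper value outside its range is refused whole. The fingers move at their own pace and stop on an object; "squeeze" is the grip in N (left out, the last holds). Time passes only in rows, so rows that repeat a pose let the fingers close. It gives the time, the measured TCP pose, the force and the opening at its end, in the units of the state.
- status.state(): the state, without advancing time (a new reading comes with each control period).
- optics.camera(name): name is "scene" or "top" or "wrist"; returns a dict with "image" (420x560x3 uint8, red, green, blue), "range_z" (420x560 float32, m along the optical axis (not along the pixel's ray), 0 where there is no reading), "intrinsics" (3x3 intrinsics, pixels), "R" (3x3) and "t" (3): a world point X has camera coordinates R X + t; the wrist camera has in their place "T_tool_cam" (4x4, takes a point from camera to tool coordinates, whose origin is the TCP and whose axes are the flange's). Camera axes: x right, y down, z forward; pixel columns grow to the right and rows downward; lengths in m; the calibration is good to about 2 mm. The wrist camera is an equidistant fisheye: a pixel r from the principal point sees the ray r / f radians off the axis. A picture is of the moment at which its call begins: read the wrist's pose just before it.
- env.hand_in(): hands the job in, once; it reports no verdict.
The state is a dict: "clock": time; "q": joint angles; "dq": joint speeds; "effort": joint torques, N m; "tcp_pos": TCP position; "ee_rot": TCP orientation; "wrist_force": force on the tool from outside, world axes, zero at the start; "wrist_torque": the same for the moment, N m; "grip_width": opening from 0.0 (shut) to 1.0 (fully open).
Only numpy, scipy, OpenCV 4.12 (cv2) and the standard library are available. Lean on these libraries where they do the work, as an engineer would, in place of code of your own. Each camera call takes 0.05 s, during which the arm holds its last target.

### The job

Put the steel drain plate into the drip stand: tuck one short edge fully under the stand's retaining lip, then lower the other edge in front of the splash back, without dropping it, until the plate lies flat and home on its ledges. Let go of it, and leave the tape roll and the yellow-capped spice jar where they are.

Things in the scene. Friction and masses are not known exactly. Their poses are not given: they have to be found in the camera images.
- drain_plate: Flat bare-steel drain plate, 140 long (its x) x 96 wide (its y) x 5 thick, 0.15 to 0.3 kg, lying on the table at the start with its top up. Origin: centre of its underside; z up. In its middle stands a flat grip tab on edge, 50 long (x) x 9 thick (y), its top 45 above the underside. Either short edge (x = -70 or x = +70) may go under the lip.
- drip_stand: Drip stand, fixed: white foot board 200 (x) x 134 (y) x 12, carrying a steel frame. Origin: centre of the board's underside; z up, x from the lip (nearer the robot) to the tall splash back. The frame is clamped (holds 80 N) with its centre anywhere from -15 to +15 mm along the board's x; the measured poses do NOT show this: find it by touch or eye. Frame sizes: see the three points.
- ledges (a point): Point on the board, 26 above its underside at its centre: height of the frame's two full-length side ledges (10 wide), where the plate's underside rests when home. Pocket over them: 144 long (u = -72 to +72, u = x from the frame's centre), 4 longer than the plate; 104 wide (y = -52 to +52) between side walls with tops 8 above the ledges.
- lip (a point): Where the lip's free edge (underside, middle) would be if the frame stood centred; fixed to the board, so the true lip is up to 15 mm off along x. Lip: full width, u = -72 to -58 (14 overhang), underside 17 and top 21 above the ledges; a solid post at u = -72 behind it is the stop.
- splash_back (a point): Where the top middle of the splash back's inner face would be if the frame stood centred (true one up to 15 mm off along x). Upright wall, u = +72 to +78, top 60 above the ledges. The plate is longer than the gap between lip and wall: it goes in only with its lip edge low and the other edge raised 20 to 40 degrees.
- tape_roll: Tan tape roll lying flat, 91 across, 25 high; origin at the centre of its underside. Stays where it is.
- spice_a: Spice jar with a yellow cap, 44 across, 100 high; origin at the centre of its underside. Stays where it is.

How it is judged:
By the outcome, as a careful person would: the job done as asked, in the order asked, and still so for the second after the job is handed in, with the robot touching nothing.
It also fails if it takes over 46 s, if anything falls off the work surface, if the arm or the gripper's body presses on something with over 40 N, if the wrist force passes 120 N, or if a joint passes its speed limit or range.

## Working session

There is one attempt and no reset: what is moved stays moved. The work goes in short steps, Python scripts to look and compute and a tool call to move; the robot and the scene stay as the last step left them, time stands still between calls to the robot, and variables do not carry over. Pictures are saved under pics/ and viewed, and the job is handed in when it is done.

Besides the shell and the picture viewer there is one more tool, called after "Request:" by a JSON object that holds its "fn" and its "kwargs". carry_out: Moves the arm, as the interface text tells. Its arguments: {"type":"object","properties":{"rows":{"type":"array","items":{"type":"number"}},"squeeze":{"type":"number"}},"required":["rows"]}

```bash
mkdir -p pics; cat > h.py <<'E'
import numpy as np, cv2
from rig import status, optics, env
def snap(n,f):
    c=optics.camera(n); cv2.imwrite('pics/'+f,c['image'][:,:,::-1]); np.savez('pics/'+f[:-4]+'.npz',**{k:v for k,v in c.items()}); return c
def cloud(c):
    K=c['intrinsics'];z=c['range_z'];v,u=np.mgrid[:z.shape[0],:z.shape[1]]
    P=np.stack([(u-K[0,2])/K[0,0]*z,(v-K[1,2])/K[1,1]*z,z],-1)
    W=(P-c['t'])@c['R']; W[z==0]=np.nan; return W
E
python3 - <<'E'
from h import *
print(status.state())
for n in ['scene','top']:
    c=snap(n,n+'0.png'); print(n,c['intrinsics'],c['R'],c['t'])
E
```

```text
{'clock': 0.0, 'q': array([ 1.03978983e+00,  3.26935992e-01, -1.93602327e-01,  1.05199913e+00,
        8.20809845e-06,  1.43661390e+00]), 'dq': array([ 1.54223606e-03, -2.44536313e-03,  1.16308437e-05, -1.71917397e-04,
       -1.22957756e-03,  3.78462499e-04]), 'effort': array([ 1.40900262e-03, -4.43399620e+01,  2.62442797e+01,  1.52725348e-02,
       -2.63911397e-04,  1.99995391e-06]), 'tcp_pos': array([0.21224656, 0.50675647, 0.23049913]), 'ee_rot': array([-2.88114498e-04,  1.97112703e-01,  9.80380449e-01, -8.21513874e-04]), 'wrist_force': array([0.78344592, 0.11883553, 0.73668269]), 'wrist_torque': array([ 0.03015976, -0.0067385 , -0.06153589]), 'grip_width': 0.9996279976926228}
scene [[510.85208855   0.         279.08834472]
 [  0.         510.85208855 211.15199776]
 [  0.           0.           1.        ]] [[ 0.47112125 -0.8820082   0.01031036]
 [-0.6132287  -0.33591092 -0.71492266]
 [ 0.63403101  0.33049265 -0.69912751]] [-0.32097388  0.28312551  1.0863486 ]
top [[495.66189802   0.         291.93994096]
 [  0.         495.66189802 207.71629989]
 [  0.           0.           1.        ]] [[-0.01355495 -0.99980717 -0.01420881]
 [-0.98152311  0.01601681 -0.19067211]
 [ 0.19086292  0.01136172 -0.98155094]] [-0.14073175  0.4548012   1.25637594]
```

View pics/scene0.png

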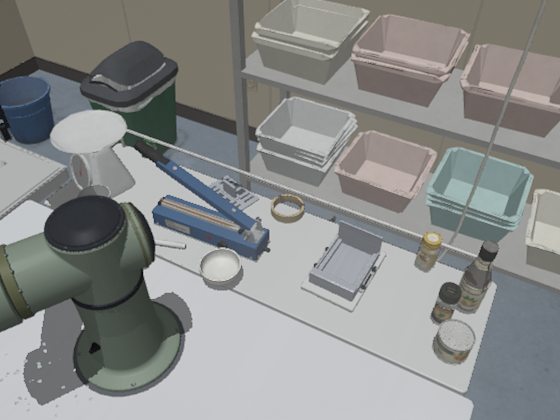

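View pics/top0.png

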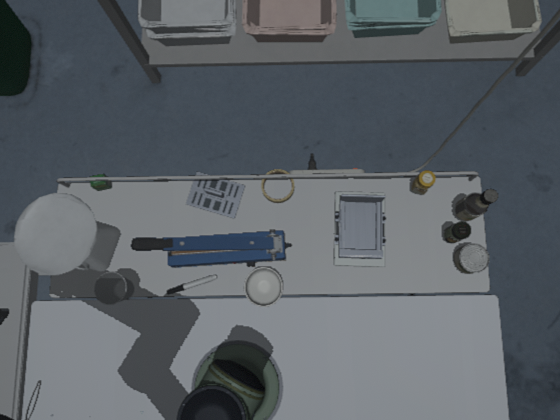

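```bash
python3 - <<'E'
from h import *
import os
for n in ['scene0','top0']:
    c=dict(np.load(f'pics/{n}.npz'))
    for X in [(0,0,0),(.21,.507,.23)]:
        p=c['K'] if 0 else c['intrinsics']@(c['R']@np.array(X)+c['t']); print(n,X,p[:2]/p[2])
    W=cloud(c)
    if n=='top0':
        for (u,v) in [(50,230),(215,195),(277,186),(425,180),(360,228),(345,200),(380,200),(250,245),(265,285),(215,405),(190,280), (425,176),(350,175),(335,250)]:
            print(u,v,W[v,u].round(3))
        for nm,(a,b,x0,x1) in dict(plate=(165,225,180,255),stand=(180,275,325,400)).items():
            cv2.imwrite(f'pics/{nm}_t.png',cv2.resize(c['image'][a:b,x0:x1,::-1],None,fx=7,fy=7,interpolation=cv2.INTER_CUBIC) if nm=='plate' else cv2.resize(c['image'][a:b,x0:x1,::-1],None,fx=6,fy=6,interpolation=cv2.INTER_CUBIC))
    else:
        cv2.imwrite('pics/plate_s.png',cv2.resize(c['image'][160:240,190:300,::-1],None,fx=7,fy=7,interpolation=cv2.INTER_CUBIC))
        cv2.imwrite('pics/stand_s.png',cv2.resize(c['image'][215:315,295:395,::-1],None,fx=6,fy=6,interpolation=cv2.INTER_CUBIC))
E
```

```text
scene0 (0, 0, 0) [128.15136672 344.29089778]
scene0 (0.21, 0.507, 0.23) [  1.28389069 136.00175175]
top0 (0, 0, 0) [236.41884828 387.14318785]
top0 (0.21, 0.507, 0.23) [ -9.08192315 305.76896629]
50 230 [0.384 0.423 0.168]
215 195 [0.495 0.059 0.022]
277 186 [ 0.523 -0.107 -0.005]
425 180 [ 0.507 -0.484  0.101]
360 228 [ 0.4   -0.327  0.014]
345 200 [ 0.473 -0.288  0.035]
380 200 [ 0.469 -0.378  0.047]
250 245 [ 0.347 -0.045  0.122]
265 285 [ 0.255 -0.074  0.012]
215 405 [ 0.031 -0.01   0.388]
190 280 [0.271 0.125 0.001]
425 176 [ 0.517 -0.485  0.102]
350 175 [ 0.53  -0.299  0.074]
335 250 [ 0.343 -0.259  0.015]
```

View pics/plate_t.png

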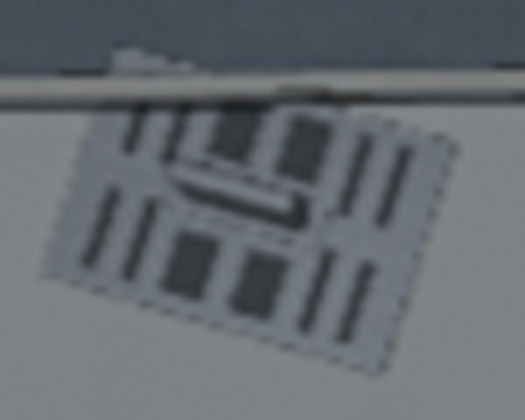

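View pics/stand_t.png

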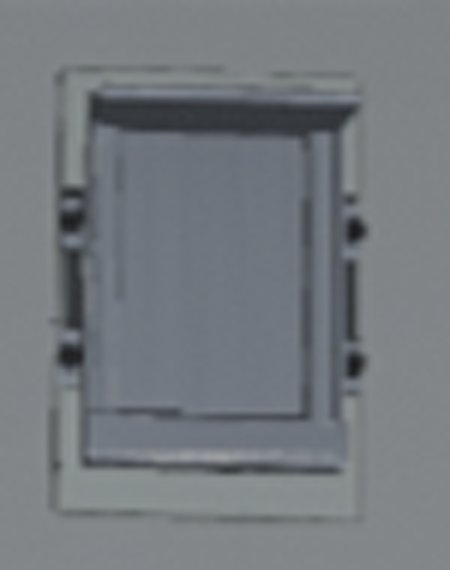

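View pics/stand_s.png

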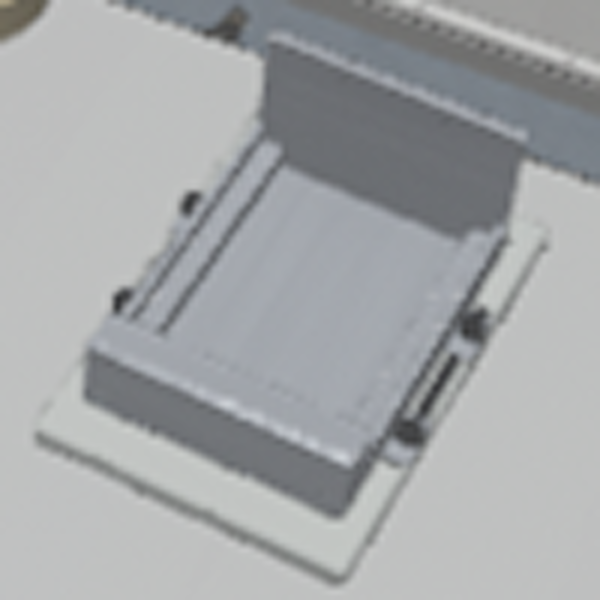

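View pics/plate_s.png

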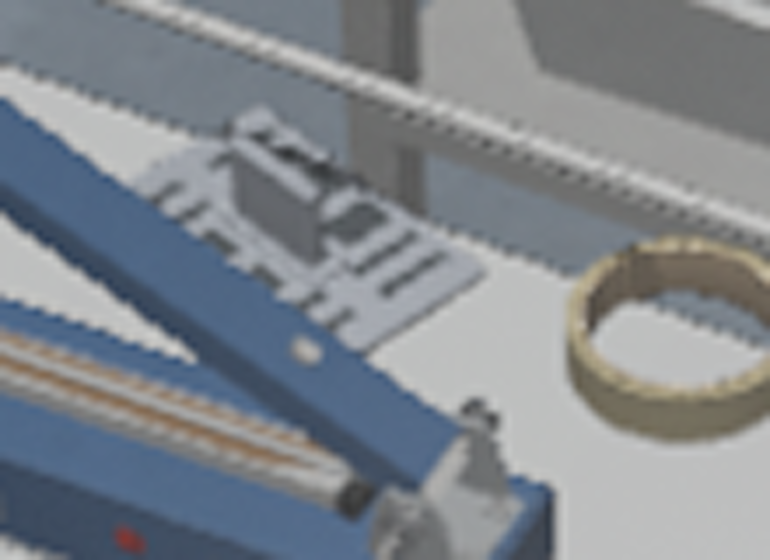

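```bash
cat >> h.py <<'E'
def dep(c,u,v,z):
    d=np.linalg.inv(c['intrinsics'])@np.array([u,v,1.]); d=c['R'].T@d; o=-c['R'].T@c['t']
    return o+d*(z-o[2])/d[2]
E
python3 - <<'E'
from h import *
T=dict(np.load('pics/top0.npz'));S=dict(np.load('pics/scene0.npz'))
P=[dep(T,180+(a+.5)/7-.5,165+(b+.5)/7-.5,.005)[:2] for a,b in [(45,275),(383,372),(457,145),(115,50)]]
P=np.array(P);print(P.round(4),P.mean(0)); 
for i in range(4): d=P[(i+1)%4]-P[i]; print(np.linalg.norm(d),np.degrees(np.arctan2(d[1],d[0])))
# tab top ends
for a,b in [(180,175),(310,212)]: print('tab',dep(T,180+a/7,165+b/7,.045))
# stand board corners at z=.012 
P=np.array([dep(T,325+(a+.5)/6-.5,180+(b+.5)/6-.5,.012)[:2] for a,b in [(55,511),(360,520),(360,75),(62,70)]])
print('board',P.round(4),P.mean(0))
for i in range(4): d=P[(i+1)%4]-P[i]; print(np.linalg.norm(d),np.degrees(np.arctan2(d[1],d[0])))
for a,b,z in [(90,410,.047),(300,418,.047),(85,462,.047),(342,470,.047),(92,92,.086),(362,97,.086),(100,128,.026),(340,135,.034)]: print('fr',dep(T,325+a/6,180+b/6,z).round(4))
P=np.array([dep(S,295+(a+.5)/6-.5,215+(b+.5)/6-.5,.012)[:2] for a,b in [(38,432),(342,578),(548,238)]])
print('boardS',P.round(4),(P[0]+P[2])/2)
for a,b,z in [(88,345,.047),(352,465,.047),(270,40,.086),(525,135,.086)]: print('frS',dep(S,295+a/6,215+b/6,z).round(4))
P=np.array([dep(S,190+a/7,160+b/7,.045) for a,b in [(232,150),(325,195)]]);print('tabS',P)
W=cloud(T)
print('rail',[W[v,u].round(3) for v in(176,177,178,179) for u in (150,215,230,300,400)])
Ws=cloud(S)
for W_ in(W,Ws):
  m=(W_[...,0]>.15)&(W_[...,0]<.8)&(abs(W_[...,1])<.65)
  for y0 in np.arange(-.6,.3,.05):
    l=''
    for x0 in np.arange(.2,.8,.05):
        k=m&(W_[...,0]>=x0)&(W_[...,0]<x0+.05)&(W_[...,1]>=y0)&(W_[...,1]<y0+.05)
        l+='%5d'%(1000*np.nanpercentile(W_[k][:,2],99) if k.sum()>3 else -99)
    print('%.2f'%y0,l)
E
```

```text
[[ 0.4753  0.14  ]
 [ 0.4351  0.0085]
 [ 0.5244 -0.0196]
 [ 0.565   0.1149]] [0.49994215 0.06097499]
0.13747241734650675 -107.0168629942908
0.09358831398256916 -17.46739112308875
0.14045937443473167 73.20861661238841
0.09305986729378556 164.36855211760397
tab [0.50359569 0.0795721  0.045     ]
tab [0.48847831 0.03024311 0.045     ]
board [[ 0.3045 -0.2547]
 [ 0.2986 -0.3875]
 [ 0.4974 -0.3972]
 [ 0.502  -0.2637]] [ 0.40064344 -0.32579284]
0.13288941411486954 -92.52654276758877
0.19905118619528092 -2.8129074457972845
0.13360816840867928 88.04993143178197
0.1977046434805205 177.39148203027258
fr [ 0.3436 -0.2695  0.047 ]
fr [ 0.3388 -0.359   0.047 ]
fr [ 0.3214 -0.2667  0.047 ]
fr [ 0.3163 -0.3759  0.047 ]
fr [ 0.4743 -0.2714  0.086 ]
fr [ 0.4702 -0.3853  0.086 ]
fr [ 0.471  -0.2797  0.026 ]
fr [ 0.4645 -0.3842  0.034 ]
boardS [[ 0.3041 -0.2588]
 [ 0.2977 -0.388 ]
 [ 0.493  -0.3989]] [ 0.39854581 -0.32881795]
frS [ 0.3251 -0.2692  0.047 ]
frS [ 0.3208 -0.3793  0.047 ]
frS [ 0.4721 -0.2776  0.086 ]
frS [ 0.472  -0.3858  0.086 ]
tabS [[0.49963526 0.07696281 0.045     ]
 [0.49459474 0.031
[... 2531 characters left out ...]
  3    3    2    2    4   75  -99  -99  -99  -99  -99  -99
-0.15    43   43   88   89    3   24   75   26  -99  -99  -99  -99  -99
-0.10    44   45  113  117    2   24   75   25  -99  -99  -99  -99  -99
-0.05    43   44  138  140  -99    5   76  -99  -99  -99  -99  -99  -99
0.00     2    2  163  164  -99   45   75  -99  -99  -99  -99  -99  -99
0.05     2   16  188  188    1   43   75    5  -99  -99  -99  -99  -99
0.10     2   15  214  210    2    7   75    7  -99  -99  -99  -99  -99
0.15   -99    0  238  234    2    2   75  -99  -99  -99  -99  -99  -99
0.20   -99  -99  237    2    2    3   75  -99  -99  -99  -99  -99  -99
0.25   -99   99    1    2    2    3   75  -99  -99  -99  -99  -99  -99
```

Request:
{"fn": "carry_out", "kwargs": {"rows": [0,0,0.04,0,0,0,0,0.08,0,0,0,0,0.12,0,0,0.02,-0.034,0.12,-0.12,0,0.04,-0.068,0.12,-0.24,0,0.06,-0.1,0.12,-0.36,0,0.08,-0.134,0.12,-0.48,0,0.1,-0.168,0.12,-0.6,0,0.12,-0.2,0.12,-0.72,0,0.14,-0.234,0.12,-0.84,0,0.16,-0.268,0.12,-0.96,0,0.18,-0.3,0.12,-1.08,0], "squeeze": 20}}

```text
clock: 1.1
tcp_pos: [0.3928, 0.2053, 0.3511]
ee_rot: [-0.0, 0.675, 0.738, -0.0]
wrist_force: [0.6, 1.3, 0.5]
grip_width: 1.0
```

Request:
{"fn": "carry_out", "kwargs": {"rows": [0.025,-0.037,0,-0.1,0,0.05,-0.074,0,-0.2,0.3,0.075,-0.111,0,-0.3,0.6,0.102,-0.149,0,-0.39,0.7,0.102,-0.149,-0.04,-0.39,0.7,0.102,-0.149,-0.08,-0.39,0.7,0.102,-0.149,-0.08,-0.39,0.7]}}

```text
clock: 1.68
tcp_pos: [0.4889, 0.0572, 0.263]
ee_rot: [-0.005, 0.804, 0.594, -0.006]
wrist_force: [-1.2, 0.8, -1.1]
grip_width: 0.298
```

```bash
python3 - <<'E'
from h import *
s=status.state();print(s['tcp_pos'],s['ee_rot'],s['q'],s['grip_width'])
c=snap('wrist','w1.png');print(c['intrinsics'],c['T_tool_cam']);np.savez('pics/w1s.npz',p=s['tcp_pos'],q=s['ee_rot'])
snap('scene','s1.png')
E
```

```text
[0.48890482 0.0571619  0.26297258] [-0.00487975  0.80442821  0.59399844 -0.00610694] [-3.37377533e-02  2.10843810e-01 -2.66405252e-01  1.10918142e+00
  6.84977460e-05  1.83576909e+00] 0.2979061936688123
[[325.1922621    0.         281.01361074]
 [  0.         325.1922621  208.61774799]
 [  0.           0.           1.        ]] [[ 2.32379182e-04 -9.56702025e-01 -2.91069032e-01  7.37963752e-02]
 [ 9.99999550e-01 -4.55155427e-05  9.47967182e-04  2.13075064e-04]
 [-9.20170288e-04 -2.91069121e-01  9.56701584e-01 -1.43211427e-01]
 [ 0.00000000e+00  0.00000000e+00  0.00000000e+00  1.00000000e+00]]
```

View pics/w1.png

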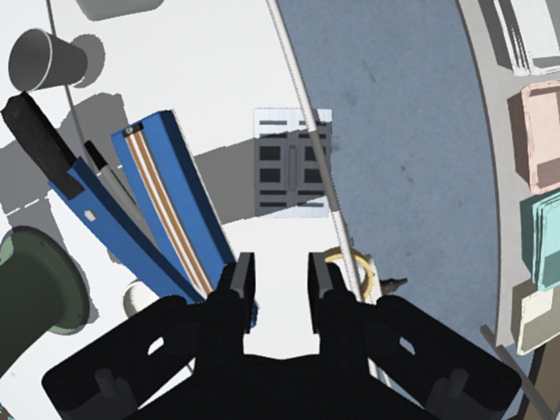

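View pics/s1.png

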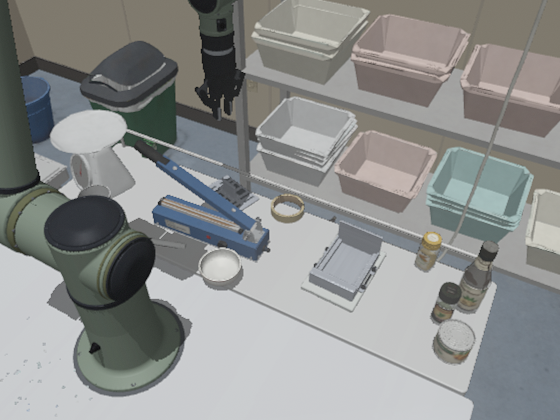

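```bash
cat >> h.py <<'E'
from scipy.spatial.transform import Rotation as Ro
def wray(c,p,q,u,v):
    K=c['intrinsics']; x=(u-K[0,2])/K[0,0]; y=(v-K[1,2])/K[1,1]; r=np.hypot(x,y)+1e-12
    d=np.array([x/r*np.sin(r),y/r*np.sin(r),np.cos(r)])
    R=Ro.from_quat(np.r_[q[1:],q[0]]).as_matrix(); T=c['T_tool_cam']
    return R@(T[:3,:3]@d), R@T[:3,3]+p
def wdep(c,p,q,u,v,z):
    d,o=wray(c,p,q,u,v); return o+d*(z-o[2])/d[2]
E
python3 - <<'E'
from h import *
c=dict(np.load('pics/w1.npz'));
cv2.imwrite('pics/w1c.png',cv2.resize(c['image'][95:230,235:355,::-1],None,fx=4.4,fy=4.4,interpolation=cv2.INTER_CUBIC))
E
```

```text
(no output)
```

View pics/w1c.png

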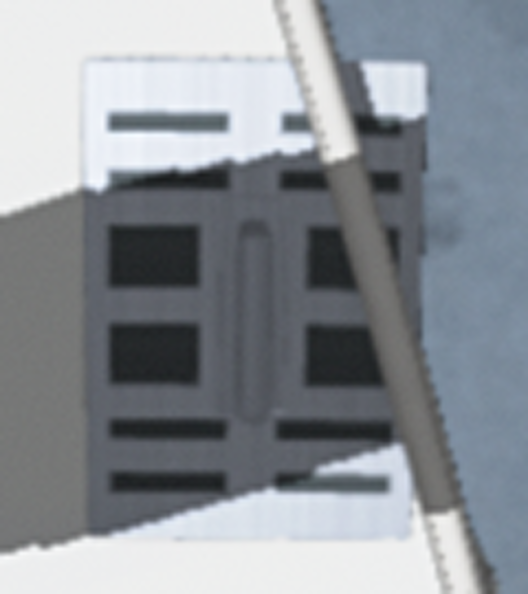

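```bash
python3 - <<'E'
from h import *
c=dict(np.load('pics/w1.npz'));s=np.load('pics/w1s.npz');p,q=s['p'],s['q']
f=lambda a,b,z: wdep(c,p,q,235+(a+.5)/4.4-.5,95+(b+.5)/4.4-.5,z)
P=np.array([f(*a,.005) for a in [(85,58),(427,62),(412,538),(90,537)]]);print(P.round(4),P.mean(0))
for i in range(4): d=(P[(i+1)%4]-P[i])[:2]; print(np.linalg.norm(d),np.degrees(np.arctan2(d[1],d[0])))
t=np.array([f(255,222,.045),f(253,422,.045)]);print(t,t.mean(0));d=t[0]-t[1];print(np.linalg.norm(d),np.degrees(np.arctan2(d[1],d[0])))
R=Ro.from_quat(np.r_[q[1:],q[0]]).as_matrix();print(R, np.degrees(np.arctan2(R[1],R[0])))
st=status.state();print(st['tcp_pos'],st['ee_rot'])
# rail
for z in (.07,):
  print('rail L/R', [f(a,b,z).round(4) for a,b in [(290,60),(330,60),(395,450),(450,450)]])
E
```

```text
[[ 0.4775  0.1433  0.005 ]
 [ 0.5679  0.115   0.005 ]
 [ 0.527  -0.0178  0.005 ]
 [ 0.4356  0.0103  0.005 ]] [0.50199561 0.06269243 0.005     ]
0.09478200007516314 -17.36386709520523
0.13891318857100704 -107.12747336008496
0.09560671442187628 162.94941490039898
0.13943498663950352 72.53334192070137
[[0.50935337 0.08934142 0.045     ]
 [0.49391582 0.03959129 0.045     ]] [0.50163459 0.06446635 0.045     ]
0.0520902412832139 72.76079439940257
[[ 2.94257120e-01  9.55598603e-01 -1.56223153e-02]
 [ 9.55717805e-01 -2.94284085e-01  5.95798634e-04]
 [-4.02805443e-03 -1.51058429e-02 -9.99877787e-01]] [ 72.88686053 -17.11662619 177.81593122]
[0.49312168 0.05826428 0.2704948 ] [-0.0013993   0.80371479  0.59501071 -0.00168333]
rail L/R [array([0.5284, 0.1262, 0.07  ]), array([0.5373, 0.1236, 0.07  ]), array([0.5265, 0.029 , 0.07  ]), array([0.5395, 0.025 , 0.07  ])]
```

```bash
python3 - <<'E'
from h import *
T=dict(np.load('pics/top0.npz'));S=dict(np.load('pics/scene0.npz'))
for c in(T,S):
  W=cloud(c)
  for y0 in np.arange(-.15,.3,.03):
    k=(W[...,0]>.25)&(W[...,0]<.435)&(W[...,1]>=y0)&(W[...,1]<y0+.03)
    P=W[k]; 
    a=P[(P[:,2]>.015)&(P[:,2]<.08)]; b=P[P[:,2]>=.08]
    print('%.2f'%y0,'low xmax',a[:,0].max().round(3) if len(a) else None,'high',(b[:,0].min().round(3),b[:,0].max().round(3),b[:,2].max().round(3)) if len(b) else None)
E
```

```text
-0.15 low xmax 0.393 high None
-0.12 low xmax 0.393 high (np.float64(0.316), np.float64(0.391), np.float64(0.1))
-0.09 low xmax 0.391 high (np.float64(0.335), np.float64(0.391), np.float64(0.113))
-0.06 low xmax 0.391 high (np.float64(0.337), np.float64(0.368), np.float64(0.13))
-0.03 low xmax 0.389 high (np.float64(0.336), np.float64(0.366), np.float64(0.149))
0.00 low xmax 0.387 high (np.float64(0.334), np.float64(0.364), np.float64(0.158))
0.03 low xmax 0.385 high (np.float64(0.334), np.float64(0.363), np.float64(0.175))
0.06 low xmax 0.383 high (np.float64(0.331), np.float64(0.362), np.float64(0.189))
0.09 low xmax 0.383 high (np.float64(0.33), np.float64(0.36), np.float64(0.206))
0.12 low xmax 0.381 high (np.float64(0.328), np.float64(0.359), np.float64(0.22))
0.15 low xmax 0.342 high (np.float64(0.327), np.float64(0.357), np.float64(0.235))
0.18 low xmax None high (np.float64(0.327), np.float64(0.356), np.float64(0.244))
0.21 low xmax None high None
0.24 low xmax 0.272 high (np.float64(0.251), np.float64(0.275), np.float64(0.104))
0.27 low xmax 0.285 high (np.float64(0.274), np
[... 473 characters left out ...]
64(0.158))
0.03 low xmax 0.389 high (np.float64(0.332), np.float64(0.368), np.float64(0.173))
0.06 low xmax 0.386 high (np.float64(0.331), np.float64(0.364), np.float64(0.186))
0.09 low xmax 0.384 high (np.float64(0.329), np.float64(0.365), np.float64(0.206))
0.12 low xmax 0.385 high (np.float64(0.328), np.float64(0.365), np.float64(0.219))
0.15 low xmax 0.381 high (np.float64(0.327), np.float64(0.359), np.float64(0.232))
0.18 low xmax None high (np.float64(0.327), np.float64(0.358), np.float64(0.241))
0.21 low xmax None high None
0.24 low xmax None high (np.float64(0.263), np.float64(0.28), np.float64(0.099))
0.27 low xmax 0.291 high (np.float64(0.278), np.float64(0.292), np.float64(0.099))
```

Request:
{"fn": "carry_out", "kwargs": {"rows": [0.003,-0.007,-0.03,0,0.82,0.003,-0.007,-0.065,0,0.82,0.003,-0.007,-0.1,0,0.82,0.003,-0.007,-0.135,0,0.82,0.003,-0.007,-0.16,0,0.82,0.003,-0.007,-0.17,0,0.82,0.003,-0.007,-0.17,0,0.82,0.003,-0.007,-0.17,0,0.82,0.003,-0.007,-0.17,0,0.82]}}

```text
clock: 2.53
tcp_pos: [0.5, 0.0515, 0.1039]
ee_rot: [0.001, 0.803, 0.595, 0.002]
wrist_force: [-0.0, -0.1, -0.1]
grip_width: 0.178
```

```bash
python3 - <<'E'
from h import *
s=status.state();print(s['tcp_pos'],s['ee_rot'],s['q'],s['grip_width'],s['wrist_force'])
c=snap('wrist','w2.png');np.savez('pics/w2s.npz',p=s['tcp_pos'],q=s['ee_rot'])
E
```

```text
[0.49999409 0.05149555 0.10392446] [0.00144885 0.80345193 0.59536518 0.00178783] [-4.43279024e-02  3.65301686e-01 -4.98434512e-01  7.02457735e-01
  4.60401597e-06  1.82182067e+00] 0.17796136522896208 [-0.00585516 -0.09430649 -0.05169096]
```

View pics/w2.png

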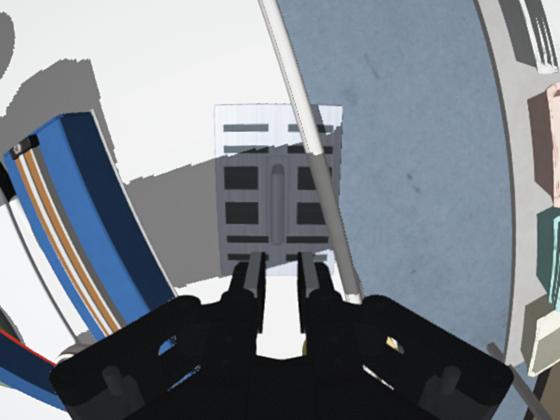

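```bash
python3 - <<'E'
from h import *
c=dict(np.load('pics/w2.npz'))
cv2.imwrite('pics/w2c.png',cv2.resize(c['image'][95:310,205:365,::-1],None,fx=2.75,fy=2.75,interpolation=cv2.INTER_CUBIC))
s=np.load('pics/w2s.npz');p,q=s['p'],s['q']
for a in [(215,104),(341,107),(218,279)]: print(wdep(c,p,q,*a,.005).round(4))
print(status.state()['tcp_pos'])
E
```

```text
[0.4777 0.1433 0.005 ]
[0.5664 0.1138 0.005 ]
[0.4309 0.0069 0.005 ]
[0.49983103 0.05139071 0.10378643]
```

View pics/w2c.png

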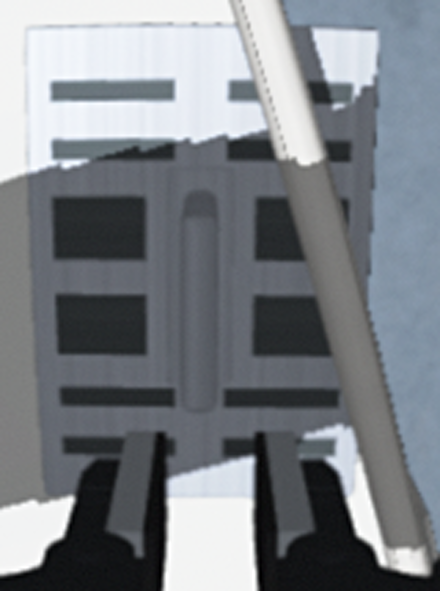

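```bash
python3 - <<'E'
from h import *
c=dict(np.load('pics/w2.npz'))
s=np.load('pics/w2s.npz');p,q=s['p'],s['q']
R=Ro.from_quat(np.r_[q[1:],q[0]]).as_matrix()
for a in [(278.1,173.4),(277.7,244),(278,190)]:
    X=wdep(c,p,q,*a,.045); print(X.round(4),(R.T@(X-p)).round(4))
for a in [(341,160),(330,200)]: print('rail',[wdep(c,p,q,*b,.07).round(4) for b in [(205+330/2.75,95+330/2.75),(205+372/2.75,95+330/2.75)]])
E
```

```text
[0.5092 0.0859 0.045 ] [ 0.0355 -0.0014  0.059 ]
[0.4949 0.0399 0.045 ] [-0.0126 -0.0018  0.0589]
[0.506  0.0756 0.045 ] [ 0.0247 -0.0015  0.0589]
rail [array([0.5295, 0.0593, 0.07  ]), array([0.5381, 0.0567, 0.07  ])]
rail [array([0.5295, 0.0593, 0.07  ]), array([0.5381, 0.0567, 0.07  ])]
```

Request:
{"fn": "carry_out", "kwargs": {"rows": [0,0,-0.02,0,0.82,0,0,-0.035,0,0.82,0,0,-0.045,0,0.82,0,0,-0.045,0,0.82,0,0,-0.045,0,0.82,0,0,-0.045,0,0.82]}}

```text
clock: 3.08
tcp_pos: [0.4984, 0.0513, 0.0573]
ee_rot: [0.0, 0.804, 0.595, 0.001]
wrist_force: [-0.7, -0.2, 0.0]
grip_width: 0.181
```

Request:
{"fn": "carry_out", "kwargs": {"rows": [0,0,-0.01,0,0.82,0,0,-0.02,0,0.82,0,0,-0.03,0,0.82,0,0,-0.038,0,0.82,0,0,-0.0415,0,0.82,0,0,-0.0415,0,0.82,0,0,-0.0415,0,0.82]}}

```text
clock: 3.67
tcp_pos: [0.4972, 0.0513, 0.0143]
ee_rot: [-0.0, 0.804, 0.595, -0.0]
wrist_force: [-0.6, 0.0, -0.4]
grip_width: 0.184
```

Request:
{"fn": "carry_out", "kwargs": {"rows": [0,0,0,0,1,0,0,0,0,1,0,0,0,0,1,0,0,0,0,1,0,0,0,0,1], "squeeze": 25}}

```text
clock: 4.08
tcp_pos: [0.4975, 0.0513, 0.0148]
ee_rot: [-0.0, 0.804, 0.595, -0.0]
wrist_force: [0.3, -0.4, -2.6]
grip_width: 0.101
```

Request:
{"fn": "carry_out", "kwargs": {"rows": [0,0,0.003,0,1,-0.003,0,0.004,0.03,1,-0.008,0,0.004,0.08,1,-0.014,0,0.004,0.13,1,-0.02,0,0.004,0.18,1,-0.026,0,0.004,0.23,1,-0.032,0,0.004,0.297,1,-0.032,0,0.004,0.297,1,-0.032,0,0.004,0.297,1,-0.032,0,0.004,0.297,1]}}

```text
clock: 4.92
tcp_pos: [0.4663, 0.0512, 0.0191]
ee_rot: [0.0, 0.707, 0.707, 0.0]
wrist_force: [0.3, -0.1, -2.8]
grip_width: 0.102
```

```bash
python3 - <<'E'
from h import *
s=status.state();print(s['tcp_pos'],s['ee_rot'],s['wrist_force'])
c=snap('wrist','w3.png');np.savez('pics/w3s.npz',p=s['tcp_pos'],q=s['ee_rot'])
c=snap('top','t3.png')
E
```

```text
[0.46628593 0.05124661 0.01905236] [3.88534366e-04 7.07241167e-01 7.06972183e-01 3.36763357e-04] [ 0.28664953 -0.14799702 -2.81350877]
```

View pics/w3.png

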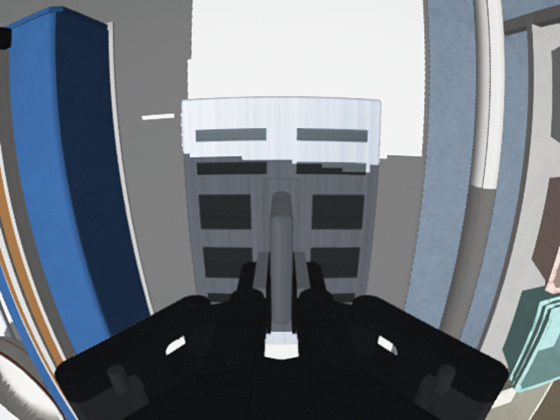

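View pics/t3.png

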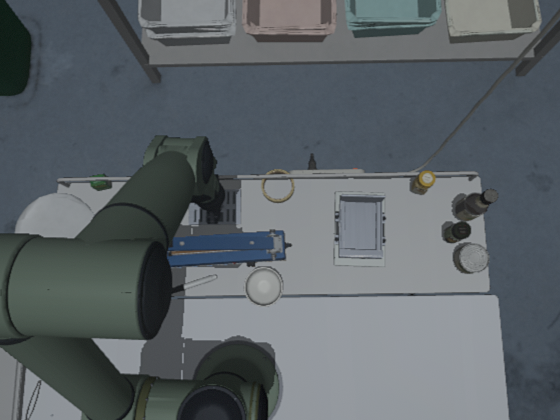

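Request:
{"fn": "carry_out", "kwargs": {"rows": [0,0,0.02,0,1,0,0,0.05,0,1,0,0,0.085,0,1,0,0,0.12,0,1,0,0,0.155,0,1,0,0,0.18,0,1,0,-0.01,0.192,0,1,-0.002,-0.03,0.192,0.08,1,-0.005,-0.06,0.192,0.18,1,-0.008,-0.09,0.192,0.29,1,-0.011,-0.12,0.192,0.4,1,-0.014,-0.15,0.192,0.51,1]}}

```text
clock: 6.02
tcp_pos: [0.4514, -0.1, 0.2109]
ee_rot: [0.0, 0.503, 0.864, 0.0]
wrist_force: [0.9, -0.7, -4.2]
grip_width: 0.105
```

Request:
{"fn": "carry_out", "kwargs": {"rows": [-0.003,-0.03,0,0.11,1,-0.005,-0.06,0,0.22,1,-0.008,-0.09,0,0.33,1,-0.01,-0.12,0,0.44,1,-0.013,-0.15,0,0.55,1,-0.015,-0.18,0,0.66,1,-0.017,-0.205,0,0.77,1,-0.019,-0.22,0,0.88,1,-0.019,-0.229,0,0.98,1,-0.019,-0.229,0,1.017,1,-0.019,-0.229,0,1.017,1,-0.019,-0.229,0,1.017,1]}}

```text
clock: 7.02
tcp_pos: [0.4325, -0.3277, 0.2105]
ee_rot: [-0.0, 0.022, 1.0, 0.0]
wrist_force: [0.5, 0.6, -3.2]
grip_width: 0.102
```

```bash
python3 - <<'E'
from h import *
s=status.state();print(s['tcp_pos'],s['ee_rot'],s['wrist_force'],s['grip_width'],s['q'])
c=snap('wrist','w4.png');np.savez('pics/w4s.npz',p=s['tcp_pos'],q=s['ee_rot'])
c=snap('top','t4.png');c=snap('scene','s4.png')
E
```

```text
[ 0.43245508 -0.32765857  0.21053292] [-1.54621093e-04  2.22714270e-02  9.99751908e-01  2.84783350e-04] [ 0.53932397  0.55094424 -3.21139868] 0.10184214894064593 [-7.84575681e-01  3.27730190e-01 -2.45513865e-01  9.98169267e-01
  1.98378823e-04 -7.40029203e-01]
```

View pics/w4.png

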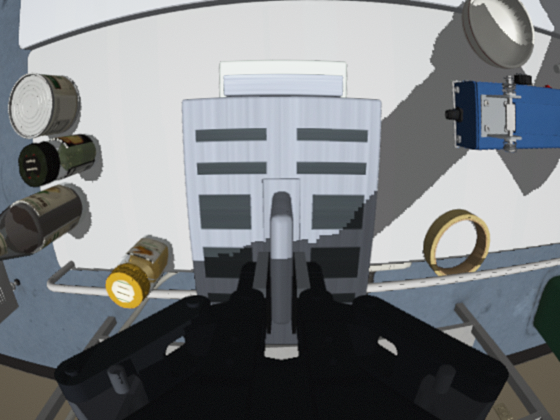

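View pics/s4.png

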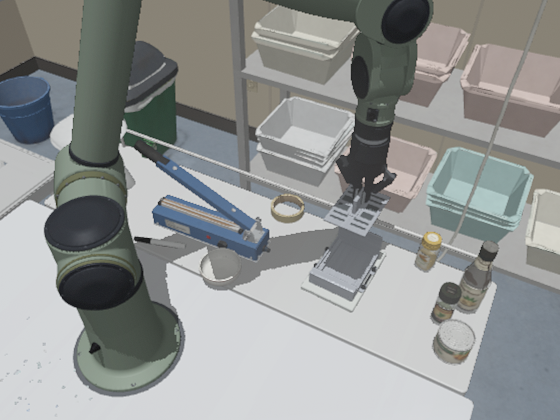

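View pics/t4.png

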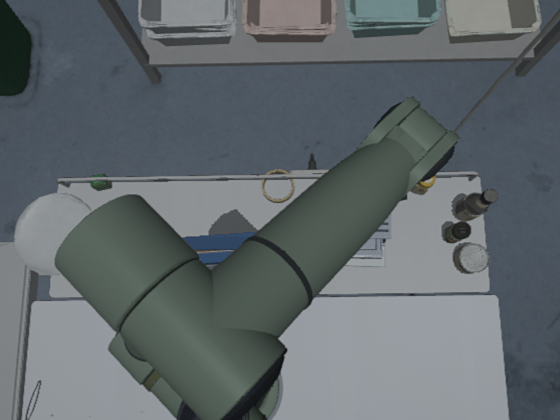

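```bash
python3 - <<'E'
from h import *
c=dict(np.load('pics/w4.npz'))
cv2.imwrite('pics/w4c.png',cv2.resize(c['image'][50:120,175:390,::-1],None,fx=3.7,fy=3.7,interpolation=cv2.INTER_CUBIC))
E
```

```text
(no output)
```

View pics/w4c.png

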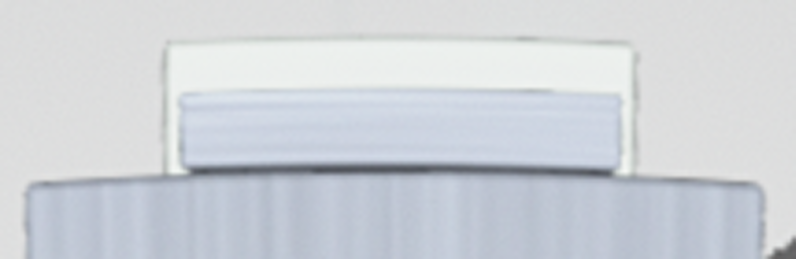

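```bash
python3 - <<'E'
from h import *
c=dict(np.load('pics/w4.npz'));s=np.load('pics/w4s.npz');p,q=s['p'],s['q']
R=Ro.from_quat(np.r_[q[1:],q[0]]).as_matrix()
f=lambda a,b,z: wdep(c,p,q,175+(a+.5)/3.7-.5,50+(b+.5)/3.7-.5,z)
for n,a,b,z in [('boardL',167,40,.012),('boardR',635,42,.012),('lipoL',183,92,.047),('lipoR',620,96,.047),('lipiL',183,166,.047),('lipiR',617,170,.047),('lipimid',400,165,.047),('lipomid',400,89,.047),('plateL',30,184,.2105-.0148+.005),('plateR',765,184,.2105-.0148+.005)]:
    X=f(a,b,z);print(n,X.round(4),(R.T@(X-p)).round(4))
print(R[:,0])
E
```

```text
boardL [ 0.2988 -0.3859  0.012 ] [ 0.1309 -0.0642  0.1985]
boardR [ 0.305  -0.2544  0.012 ] [0.1306 0.0674 0.1986]
lipoL [ 0.319  -0.3762  0.047 ] [ 0.1112 -0.0536  0.1635]
lipoR [ 0.3247 -0.2661  0.047 ] [0.1104 0.0566 0.1636]
lipiL [ 0.3381 -0.3771  0.047 ] [ 0.092  -0.0537  0.1635]
lipiR [ 0.3439 -0.2676  0.047 ] [0.0911 0.056  0.1636]
lipimid [ 0.3414 -0.3224  0.047 ] [0.0911 0.0011 0.1636]
lipomid [ 0.3219 -0.3216  0.047 ] [0.1107 0.0011 0.1636]
plateL [ 0.3487 -0.3712  0.2007] [ 0.0817 -0.0473  0.0098]
plateR [ 0.3528 -0.2767  0.2007] [0.0818 0.0474 0.0099]
[-9.99007919e-01  4.45317152e-02  3.21850528e-04]
```

Request:
{"fn": "carry_out", "kwargs": {"rows": [0,0.0014,-0.02,0,1,0,0.0014,-0.045,0,1,0,0.0014,-0.07,0,1,0,0.0014,-0.09,0,1,0,0.0014,-0.1,0,1,0,0.0014,-0.105,0,1,0,0.0014,-0.108,0,1,0,0.0014,-0.111,0,1,0,0.0014,-0.114,0,1,0,0.0014,-0.114,0,1,0,0.0014,-0.114,0,1]}}

```text
clock: 8.08
tcp_pos: [0.4328, -0.327, 0.0982]
ee_rot: [0.0, 0.022, 1.0, -0.001]
wrist_force: [-3.8, 0.7, 2.8]
grip_width: 0.098
```

```bash
python3 - <<'E'
from h import *
s=status.state();print(s['tcp_pos'],s['ee_rot'],s['wrist_force'],s['wrist_torque'],s['grip_width'])
c=snap('wrist','w5.png');np.savez('pics/w5s.npz',p=s['tcp_pos'],q=s['ee_rot'])
c=snap('scene','s5.png')
cv2.imwrite('pics/s5c.png',cv2.resize(c['image'][150:310,290:420,::-1],None,fx=3.7,fy=3.7,interpolation=cv2.INTER_CUBIC))
E
```

```text
[ 0.43276329 -0.32701169  0.09823899] [ 3.97141143e-04  2.15403924e-02  9.99767491e-01 -9.04723571e-04] [-3.76130952  0.72203899  2.78808558] [0.14198876 0.57538695 0.0543663 ] 0.09766015975433581
```

View pics/w5.png

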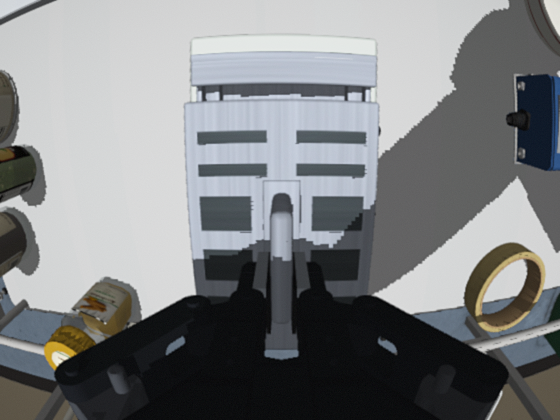

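View pics/s5c.png

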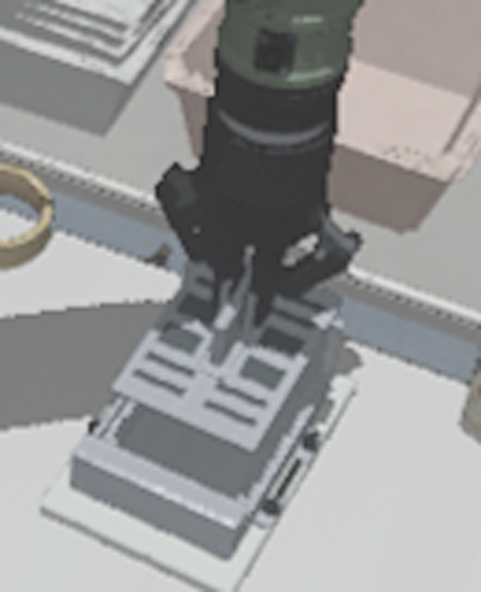

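Request:
{"fn": "carry_out", "kwargs": {"rows": [0,0,-0.002,0,1,0,0,-0.004,0,1,0,0,-0.006,0,1,0,0,-0.008,0,1,0,0,-0.01,0,1,0,0,-0.012,0,1,0,0,-0.013,0,1,0,0,-0.013,0,1,0,0,-0.013,0,1]}}

```text
clock: 8.93
tcp_pos: [0.429, -0.3268, 0.0846]
ee_rot: [-0.004, 0.022, 1.0, -0.001]
wrist_force: [-14.2, -0.0, 10.3]
grip_width: 0.098
```

```bash
python3 - <<'E'
from h import *
s=status.state();print(s['tcp_pos'],s['ee_rot'],s['wrist_force'],s['wrist_torque'],s['grip_width'])
c=snap('wrist','w6.png');np.savez('pics/w6s.npz',p=s['tcp_pos'],q=s['ee_rot'])
c=snap('scene','s6.png')
cv2.imwrite('pics/s6c.png',cv2.resize(c['image'][150:310,290:420,::-1],None,fx=3.7,fy=3.7,interpolation=cv2.INTER_CUBIC))
E
```

```text
[ 0.42900634 -0.32678208  0.08458738] [-0.0035097   0.0222043   0.99974673 -0.0010618 ] [-1.42491534e+01 -1.04173116e-02  1.03120892e+01] [5.72364063e-03 2.58128813e+00 7.83381325e-04] 0.0983576093421277
```

View pics/w6.png

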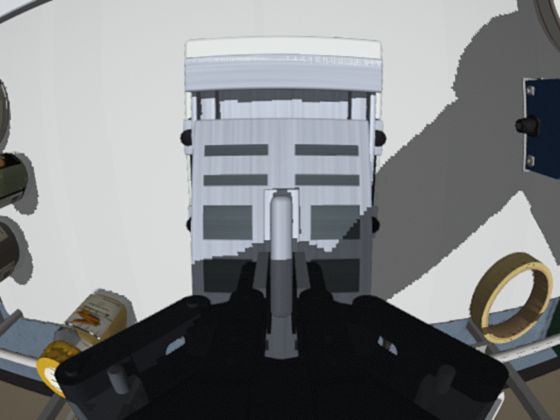

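View pics/s6c.png

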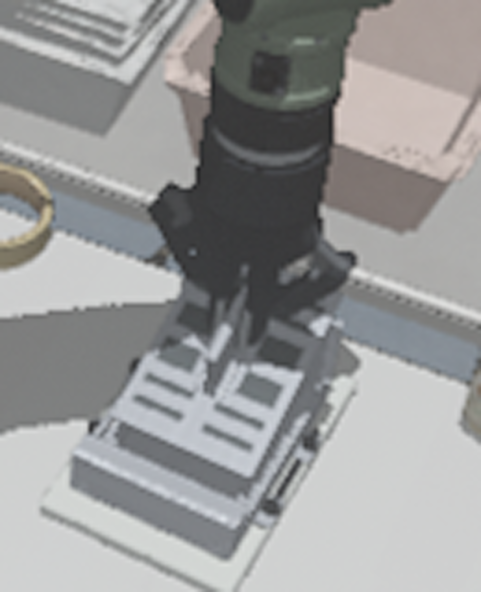

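```bash
cat >> h.py <<'E'
def wcloud(c,p,q,px):
    K=c['intrinsics'];R=Ro.from_quat(np.r_[q[1:],q[0]]).as_matrix();T=c['T_tool_cam'];o=[]
    for u,v in px:
        z=c['range_z'][v,u]
        if z<=0: continue
        x=(u-K[0,2])/K[0,0]; y=(v-K[1,2])/K[1,1]; r=np.hypot(x,y)+1e-12
        d=np.array([x/r*np.sin(r),y/r*np.sin(r),np.cos(r)]);d*=z/d[2]
        o.append(T[:3,:3]@d+T[:3,3])
    return np.array(o)
def tilt(c,p,q,u0,u1,v0,v1):
    # points in tool frame on plate: fit z_tool = a*x+b*y+c
    P=wcloud(c,p,q,[(u,v) for u in list(range(*u0,2))+list(range(*u1,2)) for v in range(v0,v1)])
    for k in range(6):
        A=np.c_[P[:,0],P[:,1],np.ones(len(P))];co,*_=np.linalg.lstsq(A,P[:,2],rcond=None);r=P[:,2]-A@co
        P=P[abs(r)<max(.0015,2*r.std())] if k<5 else P
    print('tilt deg',np.degrees(np.arctan(co[0])),'roll',np.degrees(np.arctan(co[1])),'c',co[2],'res',r.std(),len(P), 'xr',P[:,0].min(),P[:,0].max())
    return co
E
python3 - <<'E'
from h import *
for n,r in [('w4',((190,260),(300,370),105,260)),('w5',((195,255),(300,365),108,260)),('w6',((196,258),(302,365),122,260))]:
    c=dict(np.load(f'pics/{n}.npz'));s=np.load(f'pics/{n}s.npz');co=tilt(c,s['p'],s['q'],*r)
    print(co)
E
```

```text
tilt deg 0.13833996372317153 roll 0.0066457570368663975 c 0.008940548862941152 res 0.0005982932458574406 10553 xr -0.0007976482428913995 0.07876388170539748
[0.00241449 0.00011599 0.00894055]
tilt deg 3.17311935970277 roll -0.052881563631673255 c 0.008615508330520846 res 0.0005939023327044173 9321 xr -0.00048575001703593523 0.07727094084972078
[ 0.05543807 -0.00092296  0.00861551]
tilt deg 19.346522864505538 roll -0.013519630660136566 c 0.007338333853469028 res 0.0006232461524506692 8404 xr -7.449383363025697e-05 0.0699128395034925
[ 3.51106834e-01 -2.35962073e-04  7.33833385e-03]
```

Request:
{"fn": "carry_out", "kwargs": {"rows": [-0.001,0,-0.001,0,1,-0.002,0,-0.002,0,1,-0.002,0,-0.003,0,1,-0.002,0,-0.004,0,1,-0.002,0,-0.005,0,1,-0.002,0,-0.006,0,1,-0.002,0,-0.007,0,1,-0.002,0,-0.007,0,1,-0.002,0,-0.007,0,1]}}

```text
clock: 9.78
tcp_pos: [0.4281, -0.3268, 0.0775]
ee_rot: [-0.002, 0.022, 1.0, -0.001]
wrist_force: [-11.6, 0.6, 7.9]
grip_width: 0.101
```

```bash
python3 - <<'E'
from h import *
s=status.state();print(s['tcp_pos'],s['ee_rot'],s['wrist_force'],s['grip_width'])
c=snap('wrist','w7.png');np.savez('pics/w7s.npz',p=s['tcp_pos'],q=s['ee_rot'])
print(tilt(c,s['tcp_pos'],s['ee_rot'],(198,258),(302,360),140,260))
E
```

```text
[ 0.42806746 -0.32675355  0.0774831 ] [-2.46070976e-03  2.20068400e-02  9.99754412e-01 -8.71379642e-04] [-11.64322771   0.5627512    7.86571315] 0.10074081696232147
tilt deg 27.679273127745784 roll -0.06845695740950201 c 0.007742845147139377 res 0.0006496338546467082 6759 xr -6.45485357069625e-05 0.05939034030809214
[ 0.52455036 -0.0011948   0.00774285]
```

View pics/w7.png

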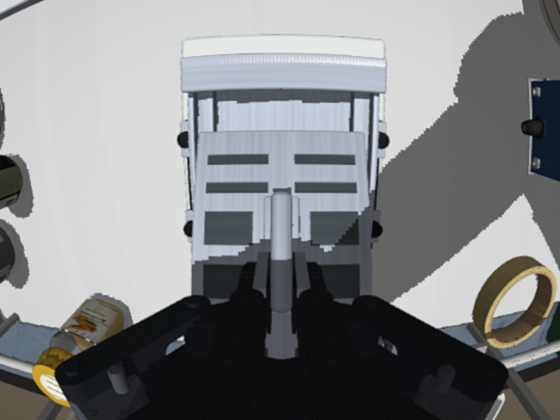

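Request:
{"fn": "carry_out", "kwargs": {"rows": [0,0,-0.001,0,1,0,0,-0.002,0,1,0,0,-0.003,0,1,0,0,-0.003,0,1,0,0,-0.003,0,1]}}

```text
clock: 10.25
tcp_pos: [0.4281, -0.3268, 0.075]
ee_rot: [-0.002, 0.022, 1.0, -0.001]
wrist_force: [-12.1, 1.6, 11.0]
grip_width: 0.095
```

```bash
python3 - <<'E'
from h import *
s=status.state();print(s['tcp_pos'],s['ee_rot'],s['wrist_force'],s['grip_width'])
c=snap('wrist','w8.png');np.savez('pics/w8s.npz',p=s['tcp_pos'],q=s['ee_rot'])
print(tilt(c,s['tcp_pos'],s['ee_rot'],(198,258),(302,360),145,260))
E
```

```text
[ 0.42807313 -0.3267928   0.07497658] [-2.40794295e-03  2.20182717e-02  9.99754175e-01 -9.93883323e-04] [-12.05369596   1.58563254  10.95374108] 0.09519500787299821
tilt deg 30.587307175539152 roll -0.06179827883082212 c 0.007952722183725836 res 0.0006450035501192513 6464 xr -0.0002977921214369489 0.05628240760509039
[ 0.59109938 -0.00107858  0.00795272]
```

View pics/w8.png

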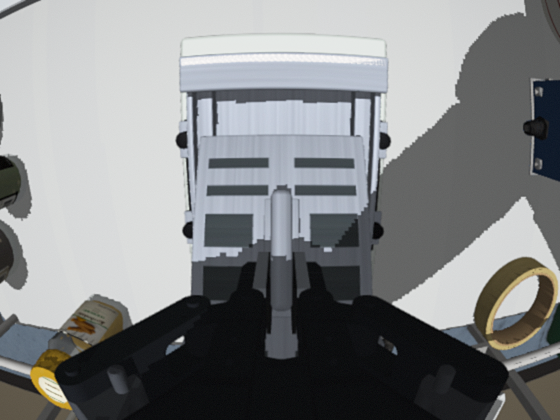

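```bash
python3 - <<'E'
from h import *
c=dict(np.load('pics/w8.npz'));s=np.load('pics/w8s.npz');p,q=s['p'],s['q']
co=[.5911,-.0011,.00795]
R=Ro.from_quat(np.r_[q[1:],q[0]]).as_matrix()
for u,v in [(210,137),(281,136),(358,137)]:
    d,o=wray(c,p,q,u,v); d=R.T@d;o=R.T@(o-p)
    t=(co[0]*o[0]+co[2]-o[2])/(d[2]-co[0]*d[0]); X=o+t*d; print('B top',X.round(4),(R@X+p).round(4))
im=c['image'].astype(int).sum(2)
print(im[80:145,281]//3)
for u,v in [(183,93),(281,89),(386,93)]: X=wdep(c,p,q,u,v,.047);print('lip',X.round(4),(R.T@(X-p)).round(4))
for u,v in [(202,200),(366,200),(205,150),(360,150)]:
    d,o=wray(c,p,q,u,v); d=R.T@d;o=R.T@(o-p)
    t=(co[0]*o[0]+co[2]-o[2])/(d[2]-co[0]*d[0]); X=o+t*d; print('side',X.round(4))
cv2.imwrite('pics/w8c.png',cv2.resize(c['image'][30:250,170:400,::-1],None,fx=2.7,fy=2.7,interpolation=cv2.INTER_CUBIC))
E
```

```text
B top [ 0.0605 -0.0417  0.0437] [ 0.3656 -0.3659  0.0316]
B top [ 0.0604 -0.0005  0.0437] [ 0.3675 -0.3247  0.0316]
B top [0.0606 0.0444 0.0438] [ 0.3692 -0.2799  0.0314]
[189 192 195 195 196 198 189 162 121  83  79  85  85  85  85  86  86  86
  84  80 110 187 209 208 207 207 206 207 205 207 206 207 206 206 206 205
 206 206 205 206 205 205 204 205 205 205 204 205 205 203 204 204 205 201
 176 159 169 175 177 176 176 175 175 178 176]
lip [ 0.3396 -0.3758  0.047 ] [ 0.0861 -0.0528  0.0285]
lip [ 0.3416 -0.3235  0.047 ] [ 0.0864 -0.0005  0.0284]
lip [ 0.344  -0.2674  0.047 ] [0.0864 0.0557 0.0283]
side [ 0.0278 -0.0436  0.0244]
side [0.0279 0.046  0.0244]
side [ 0.0534 -0.044   0.0395]
side [0.0535 0.0448 0.0396]
```

View pics/w8c.png

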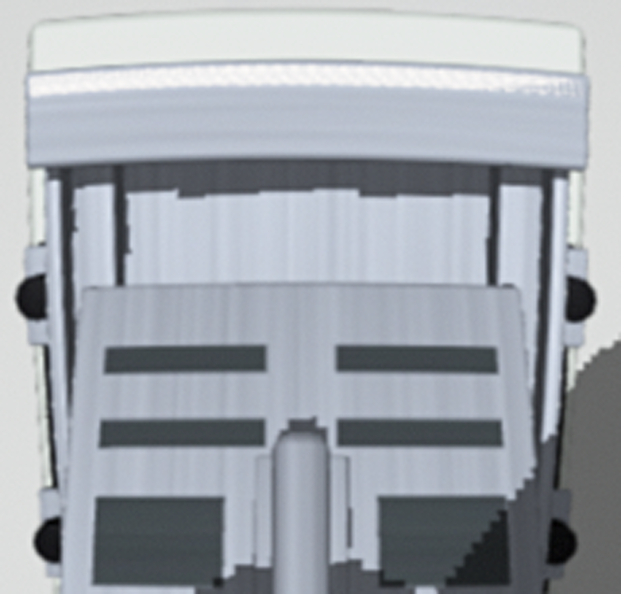

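Request:
{"fn": "carry_out", "kwargs": {"rows": [-0.001,0,0.002,0,1,-0.002,0,0.004,0,1,-0.003,0,0.005,0,1,-0.007,0.0003,0.005,0,1,-0.011,0.0005,0.005,0,1,-0.015,0.0007,0.005,0,1,-0.019,0.0009,0.005,0,1,-0.019,0.0009,0.005,0,1,-0.019,0.0009,0.005,0,1,-0.019,0.0009,0.005,0,1]}}

```text
clock: 11.13
tcp_pos: [0.4116, -0.3255, 0.0788]
ee_rot: [0.0, 0.021, 1.0, -0.0]
wrist_force: [0.1, -0.9, -2.3]
grip_width: 0.103
```

```bash
cat >> h.py <<'E'
def report(name,v0=140,v1=260):
    s=status.state();print(s['clock'],s['tcp_pos'],s['ee_rot'],'F',s['wrist_force'].round(2),'M',s['wrist_torque'].round(2),s['grip_width'])
    c=snap('wrist',name+'.png');p,q=s['tcp_pos'],s['ee_rot'];np.savez(f'pics/{name}s.npz',p=p,q=q)
    co=tilt(c,p,q,(205,258),(302,355),v0,v1)
    cv2.imwrite(f'pics/{name}c.png',cv2.resize(c['image'][30:250,170:400,::-1],None,fx=2.7,fy=2.7,interpolation=cv2.INTER_CUBIC))
    return c,p,q,co
def onplate(c,p,q,co,u,v):
    R=Ro.from_quat(np.r_[q[1:],q[0]]).as_matrix()
    d,o=wray(c,p,q,u,v); d=R.T@d;o=R.T@(o-p)
    t=(co[0]*o[0]+co[2]-o[2])/(d[2]-co[0]*d[0]); X=o+t*d; return X.round(4),(R@X+p).round(4)
E
python3 - <<'E'
from h import *
c,p,q,co=report('w9',150,260)
print(c['image'].astype(int).sum(2)[80:150,281]//3)
E
```

```text
11.1333 [ 0.41162616 -0.32553117  0.07879424] [ 1.40111384e-04  2.14881925e-02  9.99769092e-01 -3.44327293e-05] F [ 0.14 -0.91 -2.31] M [ 0.02 -0.03 -0.03] 0.10261812275399962
tilt deg 30.311476670041557 roll 0.002238551891982547 c 0.007988038997274358 res 0.0006560744119041123 5638 xr -0.00028824831401409734 0.0534167882961082
[228 231 218 177 189 226 236 236 233 235 242 237 212 194 188 186 185 186
 186 185 184 184 185 186 185 185 186 186 186 183 182 181 183 184 187 189
 188 178 149 107  79  77  81  81  80  76 118 193 202 200 198 200 200 194
 168 157 167 170 169 171 171 170 171 171 171 171 171 171 171 172]
```

View pics/w9c.png

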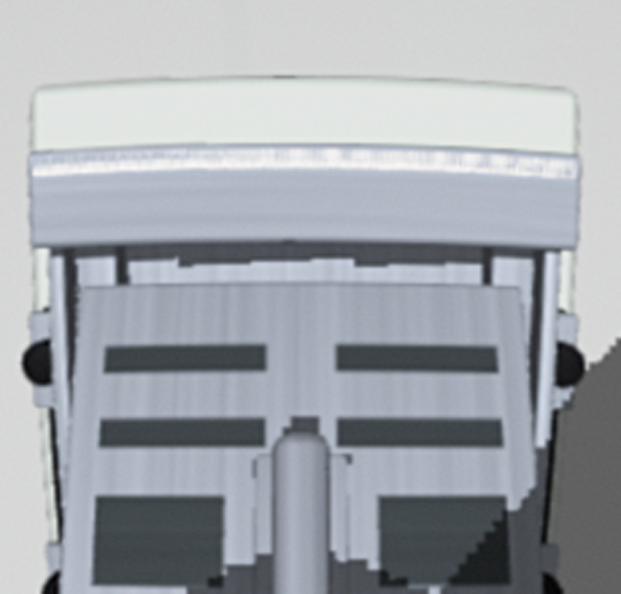

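```bash
python3 - <<'E'
from h import *
c=dict(np.load('pics/w9.npz'));s=np.load('pics/w9s.npz');p,q=s['p'],s['q']
R=Ro.from_quat(np.r_[q[1:],q[0]]).as_matrix()
co=[np.tan(np.radians(30.3)),0,.008]
g=lambda a,b:(170+(a+.5)/2.7-.5,30+(b+.5)/2.7-.5)
for a in [(80,287),(300,286),(522,289)]: print('B',onplate(c,p,q,co,*g(*a)))
for a in [(31,245),(304,243),(578,248),(30,155),(579,158)]: X=wdep(c,p,q,*g(*a),.047);print('lip',X.round(4),(R.T@(X-p)).round(4))
for a in [(36,88),(576,92)]: X=wdep(c,p,q,*g(*a),.012);print('board',X.round(4),(R.T@(X-p)).round(4))
E
```

```text
B (array([ 0.0613, -0.0482,  0.0438]), array([ 0.3483, -0.371 ,  0.035 ]))
B (array([ 0.0607, -0.0006,  0.0435]), array([ 0.351 , -0.3235,  0.0353]))
B (array([0.0609, 0.0473, 0.0436]), array([ 0.3528, -0.2756,  0.0352]))
lip [ 0.3381 -0.3776  0.047 ] [ 0.0712 -0.0552  0.0318]
lip [ 0.3416 -0.3223  0.047 ] [0.0701 0.0002 0.0318]
lip [ 0.3434 -0.2666  0.047 ] [0.0707 0.056  0.0318]
lip [ 0.3196 -0.3766  0.047 ] [ 0.0898 -0.055   0.0318]
lip [ 0.3248 -0.2661  0.047 ] [0.0893 0.0557 0.0318]
board [ 0.2994 -0.385   0.012 ] [ 0.1095 -0.0643  0.0668]
board [ 0.3058 -0.2549  0.012 ] [0.1088 0.066  0.0668]
```

Request:
{"fn": "carry_out", "kwargs": {"rows": [0,0.0008,-0.001,-0.004,1,0,0.0008,-0.0025,-0.004,1,-0.003,0.0009,-0.0025,-0.004,1,-0.006,0.0011,-0.0025,-0.004,1,-0.009,0.0012,-0.0025,-0.004,1,-0.012,0.0014,-0.0025,-0.004,1,-0.015,0.0015,-0.0025,-0.004,1,-0.018,0.0016,-0.0025,-0.004,1,-0.018,0.0016,-0.0025,-0.004,1,-0.018,0.0016,-0.0025,-0.004,1]}}

```text
clock: 12.02
tcp_pos: [0.3934, -0.3239, 0.0764]
ee_rot: [0.0, 0.024, 1.0, 0.0]
wrist_force: [0.1, -0.2, -2.8]
grip_width: 0.1
```

```bash
python3 - <<'E'
from h import *
c,p,q,co=report('w10',150,260)
E
```

```text
12.0167 [ 0.3933942  -0.32385994  0.07637088] [7.09089977e-05 2.35619163e-02 9.99722377e-01 2.19720404e-07] F [ 0.09 -0.2  -2.82] M [ 0.01 -0.05 -0.02] 0.09983765117275675
tilt deg 30.31991892984392 roll 0.008772964053976502 c 0.00798285574016436 res 0.0006545365607761054 5430 xr -0.0001823976362272245 0.05128950039806175
```

View pics/w10c.png

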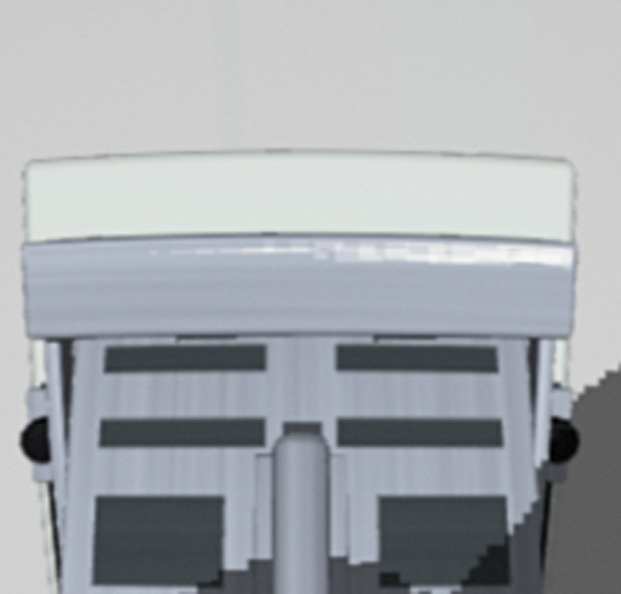

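Request:
{"fn": "carry_out", "kwargs": {"rows": [-0.001,0,0,0,1,-0.002,0.0001,0,0,1,-0.003,0.0001,0,0,1,-0.004,0.0002,0,0,1,-0.005,0.0002,0,0,1,-0.005,0.0002,0,0,1,-0.005,0.0002,0,0,1]}}

```text
clock: 12.65
tcp_pos: [0.3892, -0.3237, 0.0765]
ee_rot: [0.001, 0.023, 1.0, 0.0]
wrist_force: [2.4, -0.1, -2.1]
grip_width: 0.098
```

Request:
{"fn": "carry_out", "kwargs": {"rows": [0.0005,0,-0.001,0,1,0.0008,0,-0.002,0,1,0.0008,0,-0.0032,0,1,0.002,-0.0001,-0.0045,0,1,0.0035,-0.0001,-0.0058,0,1,0.005,-0.0002,-0.0072,0,1,0.0064,-0.0003,-0.0085,0,1,0.0064,-0.0003,-0.0085,0,1,0.0064,-0.0003,-0.0085,0,1]}}

```text
clock: 13.4
tcp_pos: [0.3957, -0.3243, 0.0684]
ee_rot: [0.001, 0.023, 1.0, -0.0]
wrist_force: [3.3, 1.6, 4.4]
grip_width: 0.096
```

```bash
python3 - <<'E'
from h import *
c,p,q,co=report('w11',165,260)
c=snap('scene','s11.png')
cv2.imwrite('pics/s11c.png',cv2.resize(c['image'][150:310,290:420,::-1],None,fx=3.7,fy=3.7,interpolation=cv2.INTER_CUBIC))
E
```

```text
13.4 [ 0.39566475 -0.32433433  0.0684013 ] [ 6.23393793e-04  2.32460288e-02  9.99729475e-01 -4.58361025e-04] F [3.33 1.63 4.36] M [ 0.24 -0.23 -0.  ] 0.0962826695772491
tilt deg 24.75483750759865 roll -0.023658872093783957 c 0.006282372213907286 res 0.00063705877461316 4910 xr 0.0006814279178043725 0.04660002522433103
```

View pics/w11c.png

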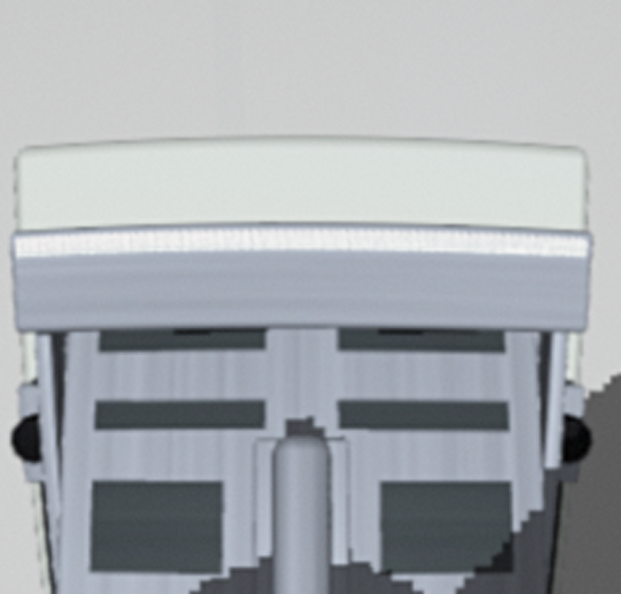

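View pics/s11c.png

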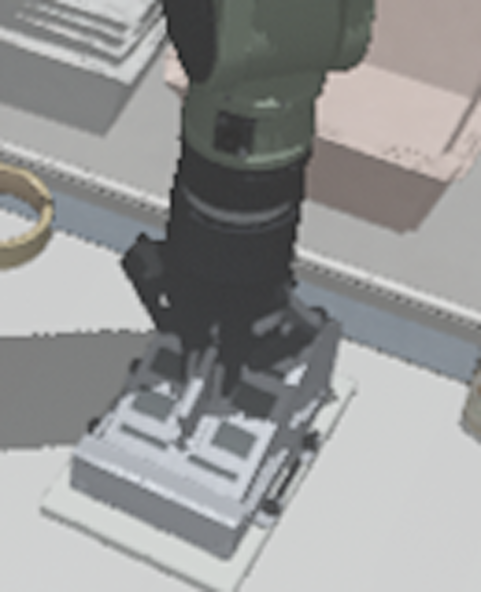

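Request:
{"fn": "carry_out", "kwargs": {"rows": [0.0013,0,-0.0014,0,1,0.0026,-0.0001,-0.0028,0,1,0.0039,-0.0002,-0.0043,0,1,0.0052,-0.0002,-0.0057,0,1,0.0064,-0.0003,-0.0073,0,1,0.0075,-0.0003,-0.0088,0,1,0.0087,-0.0004,-0.0103,0,1,0.0098,-0.0004,-0.0119,0,1,0.0098,-0.0004,-0.0119,0,1,0.0098,-0.0004,-0.0119,0,1]}}

```text
clock: 14.33
tcp_pos: [0.4052, -0.3247, 0.0559]
ee_rot: [0.0, 0.023, 1.0, -0.0]
wrist_force: [3.8, 0.2, 3.3]
grip_width: 0.099
```

```bash
python3 - <<'E'
from h import *
c,p,q,co=report('w12',160,255)
E
```

```text
14.3333 [ 0.40522815 -0.32466119  0.05594834] [ 4.20726469e-04  2.33396793e-02  9.99727468e-01 -2.69347269e-04] F [3.82 0.23 3.27] M [ 0.02 -0.58 -0.04] 0.09941738834791902
tilt deg 14.822057852723253 roll -0.000955556996181383 c 0.004327261980269176 res 0.0006144640152372674 4964 xr 0.0040674258990814754 0.05079812909602988
```

View pics/w12c.png

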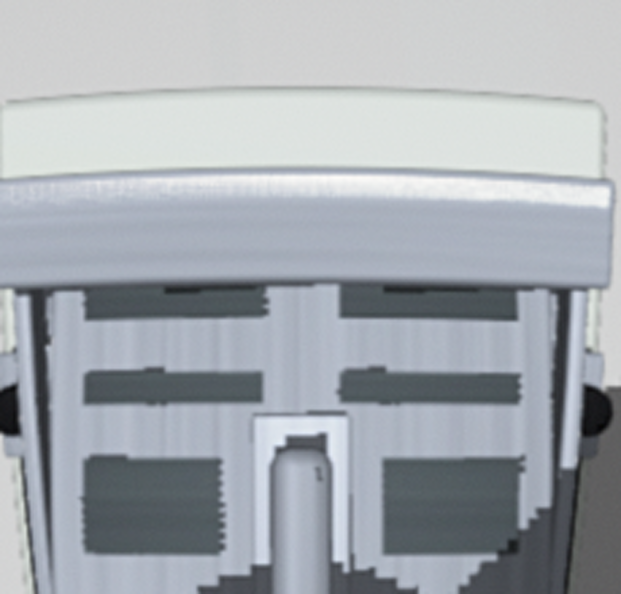

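Request:
{"fn": "carry_out", "kwargs": {"rows": [0.001,0,-0.0016,0,1,0.002,0,-0.0032,0,1,0.0029,-0.0001,-0.0048,0,1,0.0038,-0.0001,-0.0065,0,1,0.0047,-0.0002,-0.0082,0,1,0.0056,-0.0002,-0.01,0,1,0.0064,-0.0002,-0.0117,0,1,0.007,-0.0003,-0.0134,0,1,0.007,-0.0003,-0.0134,0,1,0.007,-0.0003,-0.0134,0,1]}}

```text
clock: 15.22
tcp_pos: [0.4118, -0.3248, 0.0424]
ee_rot: [-0.0, 0.023, 1.0, -0.0]
wrist_force: [3.8, -1.5, 3.0]
grip_width: 0.102
```

```bash
python3 - <<'E'
from h import *
c,p,q,co=report('w13',150,255)
c=snap('scene','s13.png')
cv2.imwrite('pics/s13c.png',cv2.resize(c['image'][150:310,290:420,::-1],None,fx=3.7,fy=3.7,interpolation=cv2.INTER_CUBIC))
E
```

```text
15.2167 [ 0.41182045 -0.32483317  0.04236376] [-2.33385135e-05  2.33860069e-02  9.99726488e-01 -2.10351740e-04] F [ 3.84 -1.54  3.05] M [-0.14 -0.4   0.05] 0.1019493537377533
tilt deg 5.370119255938549 roll 0.007430452819921134 c 0.003129683344841958 res 0.0006034163936683921 5542 xr 0.004953483426045471 0.05696131964076245
```

View pics/w13.png

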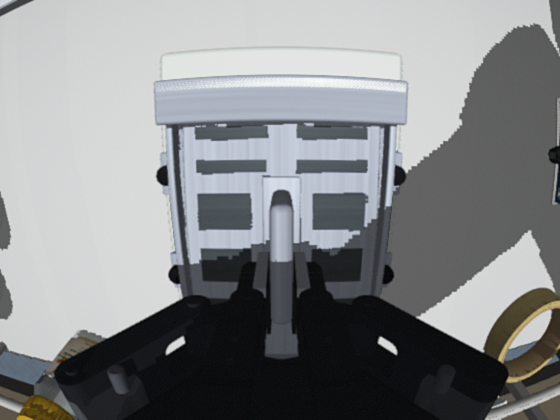

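View pics/s13c.png

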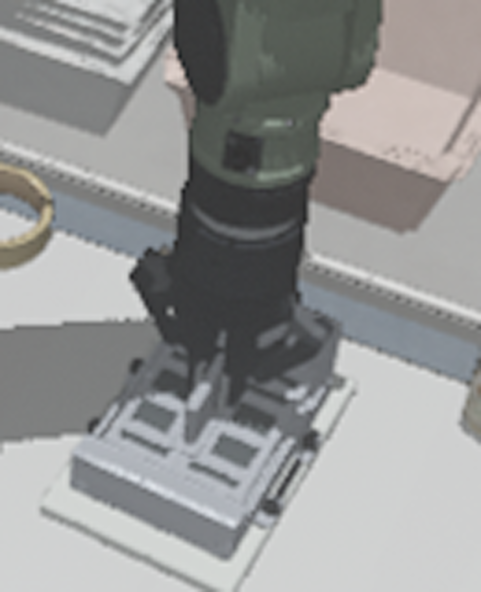

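Request:
{"fn": "carry_out", "kwargs": {"rows": [0.0005,0,-0.0015,0,1,0.001,0,-0.003,0,1,0.0015,0,-0.0045,0,1,0.002,-0.0001,-0.006,0,1,0.0025,-0.0001,-0.0073,0,1,0.0025,-0.0001,-0.0083,0,1,0.0025,-0.0001,-0.0083,0,1,0.0025,-0.0001,-0.0083,0,1]}}

```text
clock: 15.98
tcp_pos: [0.4145, -0.3249, 0.0346]
ee_rot: [0.0, 0.023, 1.0, -0.0]
wrist_force: [3.5, -0.6, 8.1]
grip_width: 0.104
```

```bash
python3 - <<'E'
from h import *
c,p,q,co=report('w14',145,255)
c=snap('scene','s14.png')
cv2.imwrite('pics/s14c.png',cv2.resize(c['image'][150:310,290:420,::-1],None,fx=3.7,fy=3.7,interpolation=cv2.INTER_CUBIC))
E
```

```text
15.9833 [ 0.41451082 -0.32489281  0.03464461] [ 2.66754618e-04  2.33905378e-02  9.99726347e-01 -2.06989132e-04] F [ 3.5  -0.57  8.12] M [ 0.02 -0.21 -0.03] 0.10361599273304842
tilt deg 0.05114220068404107 roll 0.019321446918600396 c 0.002854144725255299 res 0.0005874603557437403 5800 xr 0.0053229716275335764 0.059805882135368735
```

View pics/s14c.png

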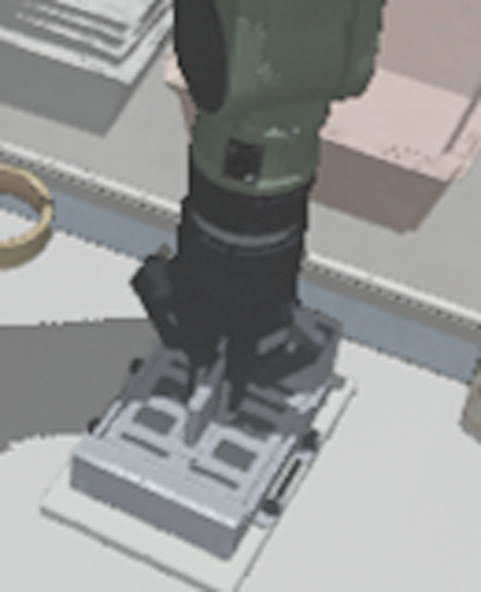

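Request:
{"fn": "carry_out", "kwargs": {"rows": [0,0,0.0005,0,0.85,0,0,0.0005,0,0.7,0,0,0.0005,0,0.6,0,0,0.0005,0,0.6,0,0,0.0005,0,0.6,0,0,0.0005,0,0.6]}}

```text
clock: 16.58
tcp_pos: [0.4139, -0.3244, 0.0343]
ee_rot: [-0.0, 0.023, 1.0, 0.0]
wrist_force: [-0.7, -0.1, -0.1]
grip_width: 0.403
```

Request:
{"fn": "carry_out", "kwargs": {"rows": [0,0,0.005,0,0.6,0,0,0.015,0,0.6,0,0,0.03,0,0.6,0,0,0.05,0,0.6,0,0,0.08,0,0.6,0,0,0.11,0,0.6,0,0,0.14,0,0.6,0,0,0.16,0,0.6,0,0,0.16,0,0.6,0,0,0.16,0,0.6]}}

```text
clock: 17.42
tcp_pos: [0.415, -0.3255, 0.1968]
ee_rot: [0.001, 0.023, 1.0, -0.001]
wrist_force: [0.4, 0.5, 0.3]
grip_width: 0.399
```

```bash
python3 - <<'E'
from h import *
s=status.state();p,q=s['tcp_pos'],s['ee_rot'];print(p,q,s['wrist_force'],s['grip_width'])
c=snap('wrist','w15.png');np.savez('pics/w15s.npz',p=p,q=q)
c=snap('scene','s15.png')
cv2.imwrite('pics/s15c.png',cv2.resize(c['image'][150:310,290:420,::-1],None,fx=3.7,fy=3.7,interpolation=cv2.INTER_CUBIC))
E
```

```text
[ 0.41504879 -0.32548935  0.19682891] [ 0.0014294   0.02333973  0.99972553 -0.00143854] [0.36893711 0.48382652 0.34677406] 0.3990762861531105
```

View pics/w15.png

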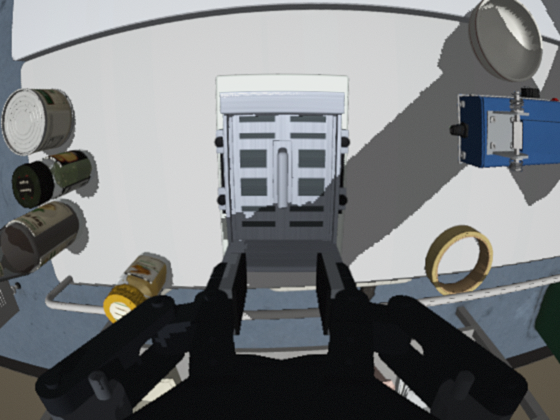

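View pics/s15c.png

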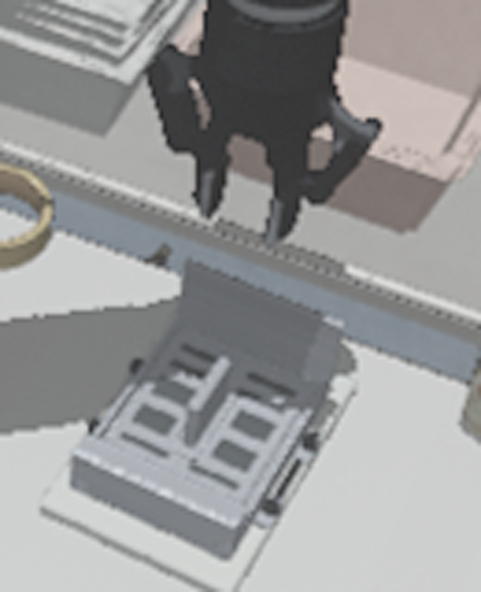

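```bash
python3 - <<'E'
from h import *
c=dict(np.load('pics/w15.npz'));s=np.load('pics/w15s.npz');p,q=s['p'],s['q'];R=Ro.from_quat(np.r_[q[1:],q[0]]).as_matrix()
K=0
P=wcloud(c,p,q,[(u,v) for u in list(range(232,272,1))+list(range(294,336)) for v in range(117,236)])
W=P@R.T+p
W=W[abs(W[:,2]-.031)<.004]
A=np.c_[W[:,:2]-W[:,:2].mean(0),np.ones(len(W))];co=np.linalg.lstsq(A,W[:,2],rcond=None)[0];print('slopes deg',np.degrees(co[:2]),'z',co[2],len(W))
a=dict(np.load('pics/scene0.npz'))['image'].astype(int);b=dict(np.load('pics/s15.npz'))['image'].astype(int)
for n,(u0,u1,v0,v1) in dict(tape=(265,310,190,225),jar=(412,446,228,275)).items(): print(n,abs(a-b)[v0:v1,u0:u1].mean())
cv2.imwrite('pics/w15c.png',cv2.resize(c['image'][65:275,205:360,::-1],None,fx=2.8,fy=2.8,interpolation=cv2.INTER_CUBIC))
E
```

```text
slopes deg [ 0.02237357 -0.09541073] z 0.03164376412312306 9299
tape 13.278306878306879
jar 13.913016270337922
```

View pics/w15c.png

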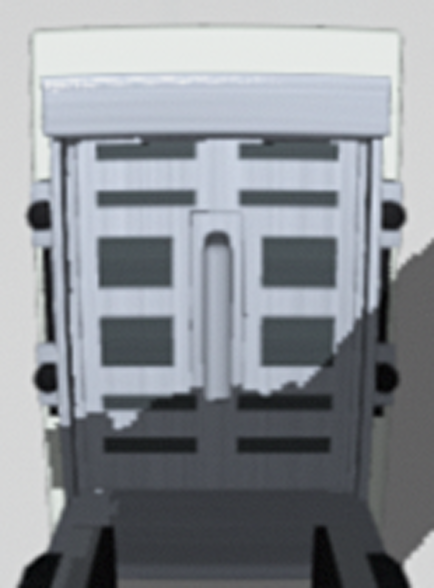

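```bash
python3 - <<'E'
from h import *
a=dict(np.load('pics/scene0.npz'))['image'];b=dict(np.load('pics/s15.npz'))['image']
ga,gb=[cv2.cvtColor(x,cv2.COLOR_RGB2GRAY).astype(np.float32) for x in(a,b)]
for n,(u0,u1,v0,v1) in dict(tape=(265,310,190,225),jar=(412,446,228,275),ref=(440,490,310,365)).items():
    print(n,cv2.phaseCorrelate(ga[v0:v1,u0:u1].copy(),gb[v0:v1,u0:u1].copy()),ga[v0:v1,u0:u1].mean(),gb[v0:v1,u0:u1].mean())
print(env.hand_in(), status.state()['clock'])
E
```

```text
tape ((0.5234412483505153, -0.022848895973766048), 1.0010244657963883) 147.58667 160.96889
jar ((-0.020111909633808267, -0.017084201911842456), 1.0010660828815565) 144.8179 158.87672
ref ((-0.012230157182372636, 0.0016983709337310415), 0.9983757946491242) 155.416 170.10327
the job is handed in; nothing more can be done
the job is handed in; nothing more can be done
```

The drain plate is home in the drip stand, released, and I have handed the job in. The clock read 17.4 s just before the last pictures.

- **Pick-up:** I gripped the tab, slid the plate out from under the rail and carried it over the stand.
- **Tilt:** I pressed the plate on the top of the splash back so that it turned in the grip, to about 30°.
- **Fitting:** I pushed the low edge under the lip until I felt the stop. I then lowered the other edge in front of the splash back, with the gripper holding it the whole way, and opened the fingers and moved up clear.

**Last checks**
- **Plate:** The wrist depth image shows it flat to within 0.1°. Its top is at 31.6 mm against 31 mm expected.
- **Frame position:** By eye the frame stood within about 1 mm of the board's centre, and contact with the stop agreed to about 1 mm.
- **Forces:** The largest wrist force I saw was about 18 N.
- **Jar:** Its image shift between the first and last scene pictures was 0.02 px, so it has not moved.
- **Tape roll:** Its crop gave a 0.5 px shift in one direction, roughly 1 mm. The gripper never went near it and the overall brightness had changed between the two pictures, so I take this as a lighting effect. I did not confirm it any other way.
- **Slip in the grip:** The plate slid about 3 mm in the pads during the tilt. I saw this in the depth fits; it did no harm.

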